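# Press a bench-mounted crimping tool's lever in onto its stop

## Task

Check the crimping tool bolted to the bench: with the outside of the fingers, push its free handle (the lever) smoothly in towards the fixed handle until it comes up firm against the stop screw, short of the fixed handle. Push on the lever's outer side only, without pinching it, squeezing the two handles together or forcing it, and leave everything else on the bench as it lies. Keep the lever held in firmly against the screw and finish while holding it there, so that the gap between the handles can be measured.

Things in the scene. Friction and masses are not known exactly. Their poses are not given: they have to be found in the camera images.
- bracket: Grey bracket bolted to the bench, carrying the crimping tool lying flat; plate 170 x 100 x 10 mm. Origin on the bench surface, z up. The tool's two black handles point along -x of this frame, the jaws along +x. Fixed handle on the +y side, lever on the -y side; it is pushed in towards +y. On the lever's outer side the bench is clear for about 100 mm.
- pivot (a point): The lever's hinge, a vertical axis, at the mid-height of the handles, 70 mm above the bench. In the bracket's frame at x +50 mm, y 0.
- lever (a joint): Lever angle, rad: 0 = fully out (at rest, 0.34 from parallel to the fixed handle), grows as it is pushed in. It meets the stop screw between 0.25 and 0.38, different each time. A spring returns it when let go: at lever_press 5 N starts it and 7 to 9 N hold it just off the stop; on the stop, 12 to 20 N there holds it firm, over 50 N is forcing it.
- lever_press (a point): Where to push: on the flat upright outer face of the lever's grip (away from the fixed handle), mid-height, 46 mm from its free end, 203 mm from the pivot. Axes as the bracket's when the lever is at 0, turning with it. The face runs along the line to lever_root. Grip: black plastic, 146 mm long, 24 mm wide, 57 to 83 mm above the bench.
- lever_root (a point): On the same outer face of the lever, 100 mm nearer to the pivot than lever_press: about where the grip begins.
- lever_inner: Inner half of the lever's grip, the half facing the fixed handle, 12 mm thick; origin at the pivot. Not to be touched: it would mean pinching the lever.
- fixed_handle: The tool's fixed half with the other black round handle, 24 mm in diameter, along x of the bracket's frame; origin as the bracket's. Not to be squeezed.
- fixed_mid (a point): Middle of the fixed handle's grip, on its centre line, 70 mm above the bench.
- stop_screw: Steel M8 hex-headed stop screw through the fixed half's shank; origin at its tip, 75 mm from the pivot, 70 mm above the bench, pointing at the lever (-y of the bracket); its shaft runs back along +y. Set differently each time.
- puck_a: Amber resin puck with a cut sample in it, 30 mm in diameter, 18 mm tall, lying on the bench between and below the two handles; origin under its centre. To be left alone.
- puck_b: A second such puck beyond the fixed handle. To be left alone.
- spanner: Small steel spanner, 145 mm long, 6 mm thick, lying beyond the fixed handle; origin under its middle. To be left alone.
- calliper: Digital calliper, 230 mm long, 14 mm thick, lying to the left; origin under its middle. To be left alone.
- mouse: Black computer mouse on a blue mat. To be left alone.
- terminal_box: Small cardboard box, 75 x 110 x 45 mm, to the right. To be left alone.
- cleaner: White plastic bottle, 60 mm in diameter, 150 mm tall, to the right. To be left alone.

How it is judged:
On the way:
1. the fingers push the lever, now well on its way in (value of joint lever above 0.08 rad and contact force between the fingers and lever above 1 N), for 0.05 s.
At the end, for the whole second after the job is handed in: The lever is held still against the stop screw by the fingers' push alone: it bears on the screw with more than 4 N while the fingers push on it with 5 to 40 N (contact force between lever and stop_screw above 4 N and value of joint lever above 0.23 rad and contact force between the fingers and lever between 5 and 40 N and velocity of joint lever between -0.1 and 0.1 rad/s); the arm keeps its last pose, push and grip.
It fails at once if the lever was pinched or pushed on its inner side (contact force between the fingers and lever_inner above 2 N).
It fails at once if the fixed handle was squeezed or leaned on (contact force between any of the arm, the fingers and fixed_handle above 3 N).
It fails at once if the lever was forced (over 50 N) (contact force between the fingers and lever above 50 N).
It fails at once if the lever was slammed in (velocity of joint lever above 1.5 rad/s).
It fails at once if something else on the bench was moved or lifted (distance of any of puck_a, puck_b, spanner, calliper, mouse, terminal_box, cleaner from where it was at the start of the episode above 0.015 m).
It also fails if it takes over 53 s, if anything falls off the work surface, if the arm or the gripper's body presses on something with over 40 N, if the wrist force passes 120 N, or if a joint passes its speed limit or range.

## Robot

A 6-joint arm with a two-finger parallel gripper is mounted at the origin on the work surface. World frame = base frame: x ahead of the robot, y to its left, z up, the work surface at z = 0. Lengths are in m, angles in rad, forces in N, time in s.
With the tool pointing down it reaches from about 0.325 to 0.925 m from the base axis. Payload 3.1 kg.
Tool frame: the origin (TCP) lies midway between the tips of the shut fingers; the grasp point (between the pads) lies 19 mm behind it; z points along the fingers, y is the line along which they close (so a half turn about z gives the same grasp; the last joint's range is limited). The gripper opens to 85 mm and grips with 20 to 120 N. Pads are 22 mm wide; open, the fingers measure 114 mm over their backs; the gripper's body (76 mm by 85 mm) begins 54 mm behind the grasp point. The pads swing forward as they close: fully open they stand 13 mm farther back than shut.
Start: joints at [-1.376, 0.217, 1.613, -0, 1.311, -0.112], TCP at [0.189, -0.596, 0.231] pointing down, gripper open.
Joint ranges: [-2.75, 2.75], [-0.78, 2.1], [0.31, 2.55], [-1.13, 4.27], [0.13, 2.63], [-2.58, 2.58]. Speed limits (rad/s): [2.79, 2.79, 3.14, 3.14, 3.14, 3.14].

## Interface

Orientations are given as a 3x3 rotation matrix whose columns are the frame's x, y, z axes.
In Python, from workcell import env gives the robot as it stands. The module is installed in compiled form; this text tells all that it offers.
- The arm moves only by the tool step_arm, never from a script. Its argument "increments" is a list of rows, each a list of 3 entries, a list of its own where there are three numbers: the shift along the tool's x, y, z in cm, then the turn, a rotation vector about the tool's x, y, z in degrees, then the closure in counts, from 0 (fully open) to 255 (shut). In form: [[[x, y, z], [wx, wy, wz], gripper], ...]. A call has exactly 5 rows; each row shifts and turns the commanded pose from where the row before left it, along the tool's axes as they then stand; what a row does not reach is not made up. A row lasts 1/10 s, in which the tool goes at most 50 mm and 8.59 degrees, less where a joint would pass 70% of its speed; a pose out of reach is approached as far as the arm can. A call with a gripper value outside its range is refused whole. The fingers move at their own pace and stop on an object; "newtons" is the grip in N (left out, the last holds). Time passes only in rows, so rows that do not move let the fingers close, or fill a call up. It gives the time, the measured TCP pose, the force, the opening and the grip force at its end, in the units of the state.
- env.get_obs(): the state, without advancing time (a new reading comes with each control period).
- env.camera(name): name is "scene" or "top" or "wrist"; returns the picture (400x640x3 uint8, red, green, blue); there is no depth.
- env.calibration(name): a dict with "camera_matrix" (3x3 intrinsics, pixels), "dist_coeffs" ([k1, k2, p1, p2, k3] as OpenCV has them; the pictures are not rectified), "R" (3x3) and "t" (3): a world point X has camera coordinates R X + t; the wrist camera has in their place "hand_eye" (4x4, takes a point from camera to tool coordinates, whose origin is the TCP and whose axes are the flange's). Camera axes: x right, y down, z forward; pixel columns grow to the right and rows downward; lengths in m; the calibration is good to about 2 mm. A picture is of the moment at which its call begins: read the wrist's pose just before it. calibration takes no time and is no camera call.
- env.sign_off(): hands the job in; it is judged then, once.
Trained networks look in the newest picture that a camera, given by its name, has taken for a name from the list of things; names that differ only in an ending like _2 or _b are one class to them, and where a whole thing is asked for, a point or a joint stands for the part that bears it (a point fixed in the world has none). Each returns a list of dicts, best first, with "confidence" (0 to 1); they miss things now and then, are a little off and sometimes report something else, mostly with a low value. They report only what shows in the picture. A call takes as long as a camera call.
- env.find_in(camera, query): "box" ([left, top, right, bottom] as shares, 0 to 1, of the picture: columns of its width, rows of its height, round what is visible of it).
- env.landmark_of(camera, query): "at" ([column, row] as shares, 0 to 1, of the picture: columns of its width, rows of its height: a listed point, or the origin of a listed thing).
The state is a dict: "t": time; "q": joint angles; "qd": joint speeds; "joint_torque": joint torques, N m; "position": TCP position; "tool_rot": TCP orientation; "force": force on the tool from outside, world axes, zero at the start; "torque": the same for the moment, N m; "gripper_width": finger opening in m; "grasp_force": force on a finger pad.
Only numpy, scipy, OpenCV 4.12 (cv2) and the standard library are available. Lean on these libraries where they do the work, as an engineer would, in place of code of your own. Each camera call takes 0.05 s, during which the arm holds its last target. There are 200 camera calls.

## Working session

There is one attempt and no reset: what is moved stays moved. The work goes in short steps, Python scripts to look and compute and a tool call to move; the robot and the scene stay as the last step left them, time stands still between calls to the robot, and variables do not carry over. Pictures are saved under pics/ and viewed, at most 10 in all, crops included, and the job is handed in when it is done.

Besides the shell and the picture viewer there is one more tool, called after "Call:" as name(argument=value, ...) on one line, values as JSON. step_arm: Moves the arm, as the interface text tells. Its arguments: {"type":"object","properties":{"increments":{"type":"array","items":{"type":"array"}},"newtons":{"type":"number"}},"required":["increments"]}

```bash
mkdir -p pics; cat > h.py <<'E'
import numpy as np, cv2
from workcell import env
def tri(obs):
    # obs: list of (cam, (u,v) pixels)
    A=[];b=[]
    for c,uv in obs:
        k=env.calibration(c); R=np.array(k['R']);t=np.array(k['t'])
        x,y=cv2.undistortPoints(np.array([[uv]],float),np.array(k['camera_matrix']),np.array(k['dist_coeffs']))[0,0]
        for p,r in((x,0),(y,1)):
            A.append(R[r]-p*R[2]); b.append(p*t[2]-t[r])
    s,res,_,_=np.linalg.lstsq(np.array(A),np.array(b),rcond=None)
    return s,np.abs(np.array(A)@s-b).max()
def plane(c,uv,z):
    k=env.calibration(c); R=np.array(k['R']);t=np.array(k['t'])
    x,y=cv2.undistortPoints(np.array([[uv]],float),np.array(k['camera_matrix']),np.array(k['dist_coeffs']))[0,0]
    d=R.T@np.array([x,y,1]); o=-R.T@t
    return o+d*(z-o[2])/d[2]
E
python3 - <<'E'
from h import *
ims={}
for c in('scene','top'):
    im=env.camera(c); cv2.imwrite(f'pics/{c}0.png',im[:,:,::-1])
for q in('pivot','lever_press','lever_root','fixed_mid','stop_screw','bracket','puck_a','calliper','mouse'):
    px={}
    for c in('scene','top'):
        L=env.landmark_of(c,q)
        for l in L[:2]: print(q,c,np.round(np.array(l['at'])*[640,400],1),round(l['confidence'],2))
        if L: px[c]=np.array(L[0]['at'])*[640,400]
    if len(px)==2: print('   ->',np.round(tri(list(px.items()))[0],4),tri(list(px.items()))[1].round(4))
o=env.get_obs();print(o['t'],o['position'],np.round(o['tool_rot'],3),o['force'])
E
```

```text
pivot scene [306.  222.7] 0.85
pivot top [294.7 168.7] 0.72
   -> [0.6487 0.018  0.0821] 0.0011
lever_press scene [331.8 172. ] 0.59
lever_press top [344.1 220.1] 0.77
   -> [ 0.4973 -0.1295  0.0459] 0.0006
lever_root scene [314.8 191.5] 0.63
lever_root top [323.5 195.5] 0.65
   -> [ 0.5748 -0.0704  0.0664] 0.0049
fixed_mid scene [358.4 195.7] 0.58
fixed_mid scene [344.3 201.6] 0.18
fixed_mid top [302.6 226.5] 0.95
   -> [ 0.4768 -0.0042  0.0733] 0.0018
stop_screw scene [327.4 205.6] 0.61
stop_screw top [307.9 192.9] 0.39
   -> [ 0.5731 -0.0174  0.0689] 0.0064
bracket scene [318.5 227.3] 0.8
bracket top [301.8 191. ] 0.62
   -> [ 0.5978 -0.0017 -0.013 ] 0.0032
puck_a scene [379.4 224. ] 0.48
puck_a scene [340.1 205.6] 0.36
puck_a top [147.1 183. ] 0.63
puck_a top [281.4 242.7] 0.54
   -> [0.5808 0.284  0.4322] 0.0295
calliper scene [447.8 323.2] 0.94
calliper top [175.1 247.1] 0.9
   -> [ 0.4213  0.3978 -0.0071] 0.0032
mouse scene [399.1 391.5] 0.95
mouse scene [333.9 263.6] 0.53
mouse top [148.4 186.6] 0.9
mouse top [300.1 227.4] 0.68
   -> [ 0.6163  0.4856 -0.001 ] 0.0064
1.0 [ 0.18875075 -0.59583625  0.23132335] [[ 0.953  0.302 -0.   ]
 [ 0.302 -0.953 -0.   ]
 [-0.     0.    -1.   ]] [-0.19796527 -0.74258304  0.12915826]
```

```bash
python3 - <<'E'
import cv2
a=cv2.imread('pics/scene0.png');b=cv2.imread('pics/top0.png')
cv2.imwrite('pics/c1.png',cv2.resize(b[130:290,230:430],(800,640))[:600])
cv2.imwrite('pics/c2.png',cv2.resize(a[130:280,230:430],(800,600)))
E
```

```text
(no output)
```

View pics/c1.png

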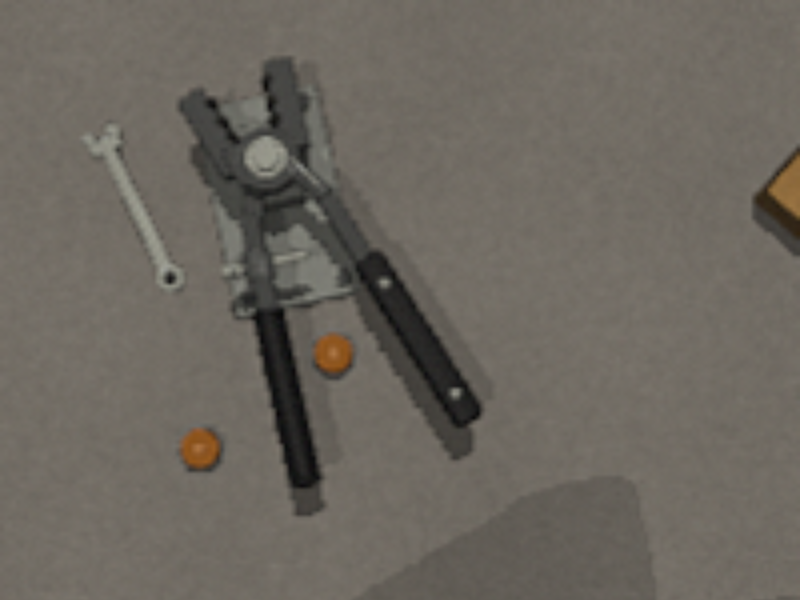

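View pics/c2.png

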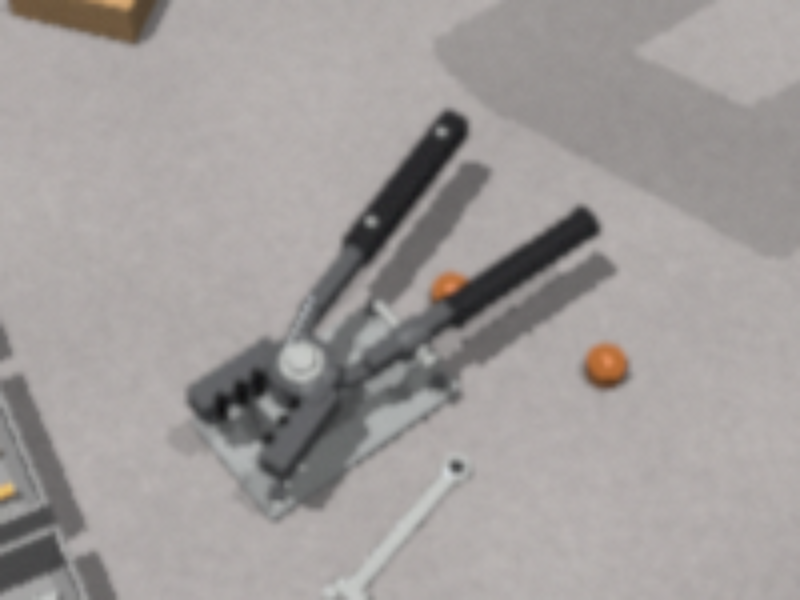

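View pics/top0.png

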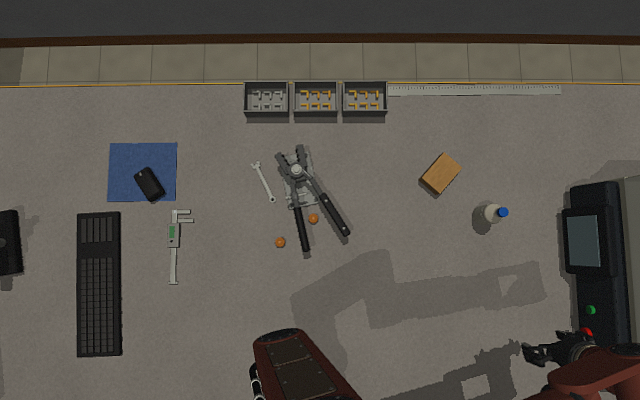

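The top view shows the tool with its pivot at about (296,169). The lever grip runs from (324,196) to (347,234), with its outer side to the right (-y), and the fixed handle from (298,208) to (306,251). The networks' points agree with this. Next I'll triangulate the rivets, the lever end and the fixed handle.

```bash
python3 - <<'E'
from h import *
T=lambda x,y:(230+x/4-.375,130+y/4-.375)
P={'rivet1':(T(385,283),T(371,221)),'rivet2':(T(456,394),T(441,131)),'pivot':(T(265,155),T(301,362)),'fixend':(T(305,483),T(588,216)),'fixstart':(T(270,315),T(456,315))}
for n,(a,b) in P.items():
    s,e=tri([('top',a),('scene',b)]); print(n,s.round(4),e.round(4), plane('top',a,.083).round(4),plane('scene',b,.083).round(4))
# outer face edge top view at top z
for n,a in {'outer_top_start':(388,258),'outer_top_end':(481,408)}.items(): print(n,plane('top',T(*a),.08).round(4))
for q,uvs in {'press':((344.1,220.1),(331.8,172.)),'root':((323.5,195.5),(314.8,191.5)),'pivot':((294.7,168.7),(306,222.7)),'fix':((302.6,226.5),(358.4,195.7))}.items():
    print(q,plane('top',uvs[0],.07).round(4),plane('scene',uvs[1],.07).round(4))
for c in('top','scene'):
    k=env.calibration(c);print(c,(-np.array(k['R']).T@k['t']).round(3))
print(env.calibration('wrist'))
E
```

```text
rivet1 [ 0.5543 -0.0743  0.0834] 0.0001 [ 0.5543 -0.0742  0.083 ] [ 0.5543 -0.0746  0.083 ]
rivet2 [ 0.4726 -0.1254  0.0836] 0.0002 [ 0.4725 -0.1253  0.083 ] [ 0.4725 -0.1259  0.083 ]
pivot [0.649  0.0138 0.089 ] 0.0003 [0.6503 0.0139 0.083 ] [0.6474 0.0106 0.083 ]
fixend [ 0.4092 -0.0151  0.077 ] 0.0007 [ 0.4088 -0.0148  0.083 ] [ 0.4124 -0.0119  0.083 ]
fixstart [0.5314 0.012  0.0662] 0.0015 [0.5312 0.0104 0.083 ] [0.5357 0.0221 0.083 ]
outer_top_start [ 0.5732 -0.0767  0.08  ]
outer_top_end [ 0.4622 -0.1437  0.08  ]
press [ 0.4966 -0.128   0.07  ] [ 0.5052 -0.1129  0.07  ]
root [ 0.5703 -0.0676  0.07  ] [ 0.5798 -0.0713  0.07  ]
pivot [0.6519 0.0181 0.07  ] [0.6452 0.0121 0.07  ]
fix [ 0.4785 -0.0051  0.07  ] [ 0.4742 -0.0049  0.07  ]
top [ 0.438 -0.045  1.19 ]
scene [0.877 0.594 1.126]
{'camera_matrix': array([[300.95344243,   0.        , 317.71545668],
       [  0.        , 300.95344243, 196.22768968],
       [  0.        ,   0.        ,   1.        ]]), 'dist_coeffs': array([-0.05212532,  0.        ,  0.        ,  0.        ,  0.        ]), 'hand_eye': array([[-9.68588459e-04, -9.53511151e-01, -3.01356180e-01,
         7.77233256e-02],
       [ 9.99999386e-01, -1.08577183e-03,  2.21358276e-04,
         4.95731798e-04],
       [-5.38271636e-04, -3.01355780e-01,  9.53511617e-01,
        -1.43501881e-01],
       [ 0.00000000e+00,  0.00000000e+00,  0.00000000e+00,
         1.00000000e+00]])}
```

Call:
step_arm(increments=[[[3,-2,0],[0,0,0],255],[[3,-2,0],[0,0,0],255],[[3,-2,0],[0,0,0],255],[[3,-2,0],[0,0,0],255],[[3,-2,0],[0,0,0],255]], newtons=60)

```text
t: 1.5
position: [0.3023, -0.4541, 0.2314]
tool_rot: [[0.953, 0.302, 0.0], [0.302, -0.953, -0.0], [0.0, 0.0, -1.0]]
force: [0.8, -0.1, 0.4]
gripper_width: 0.0123
grasp_force: 0.0
```

Call:
step_arm(increments=[[[3,-2,0],[0,0,0],255],[[3,-2,0],[0,0,0],255],[[3,-2,0],[0,0,0],255],[[3,-2,0],[0,0,0],255],[[3,-2,0],[0,0,0],255]])

```text
t: 2.0
position: [0.4152, -0.3134, 0.2316]
tool_rot: [[0.953, 0.302, 0.001], [0.302, -0.953, -0.001], [0.0, 0.001, -1.0]]
force: [0.2, -0.7, -0.3]
gripper_width: -0.0
grasp_force: 0.0
```

Call:
step_arm(increments=[[[3,-2,0],[0,0,0],255],[[3,-2,0],[0,0,0],255],[[3,-2,0],[0,0,0],255],[[3,-2,0],[0,0,0],255],[[0,0,0],[0,0,0],255]])

```text
t: 2.5
position: [0.5067, -0.1989, 0.2316]
tool_rot: [[0.952, 0.306, 0.002], [0.306, -0.952, 0.001], [0.002, -0.001, -1.0]]
force: [-0.3, -0.5, -0.4]
gripper_width: 0.0001
grasp_force: 0.0
```

```bash
python3 - <<'E'
from h import *
o=env.get_obs(); k=env.calibration('wrist')
im=env.camera('wrist'); cv2.imwrite('pics/w1.png',im[:,:,::-1])
T=np.eye(4);T[:3,:3]=o['tool_rot'];T[:3,3]=o['position'];C=T@k['hand_eye']
np.save('C1.npy',C)
print(o['position'],C.round(3))
for q in('lever_press','lever_root','pivot'):
    for l in env.landmark_of('wrist',q)[:1]:
        uv=np.array(l['at'])*[640,400]
        x=np.append(cv2.undistortPoints(uv[None,None],k['camera_matrix'],k['dist_coeffs'])[0,0],1)
        d=C[:3,:3]@x; print(q,uv.round(1),round(l['confidence'],2),(C[:3,3]+d*(.07-C[2,3])/d[2]).round(4))
E
```

```text
[ 0.50670076 -0.19889027  0.23156036] [[ 0.305 -0.908 -0.285  0.581]
 [-0.952 -0.292 -0.091 -0.176]
 [-0.     0.3   -0.954  0.375]
 [ 0.     0.     0.     1.   ]]
lever_press [246.2 164.8] 0.59 [ 0.4992 -0.1242  0.07  ]
lever_root [213.   63.5] 0.97 [ 0.5846 -0.0702  0.07  ]
pivot [566.  242.7] 0.71 [ 0.5237 -0.4979  0.07  ]
```

View pics/w1.png

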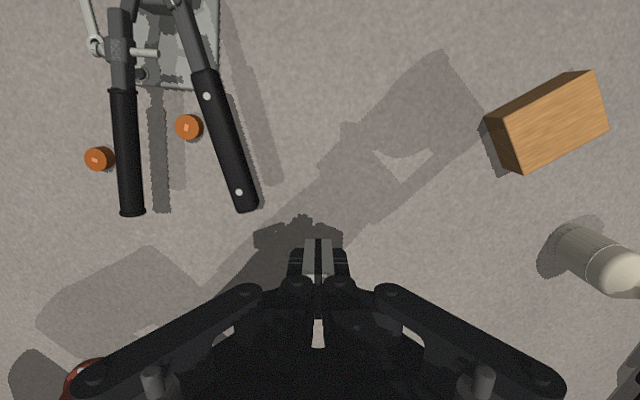

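The wrist view shows the lever grip from (205,75) to (247,208). Its press point at (246,165) maps to (0.499,-0.124), which agrees with the rivet geometry. The shut fingers are clear on the outer side.

Call:
step_arm(increments=[[[0,0,0],[0,0,-7.2],255],[[0,0,0],[0,0,-7.2],255],[[1.1,0,0],[0,0,0],255],[[1.1,0,0],[0,0,0],255],[[1.1,0,0],[0,0,0],255]])

```text
t: 3.2
position: [0.5334, -0.1845, 0.2314]
tool_rot: [[0.85, 0.527, 0.0], [0.527, -0.85, 0.0], [0.0, 0.0, -1.0]]
force: [-0.1, 0.2, 0.8]
gripper_width: -0.0001
grasp_force: 0.0
```

Call:
step_arm(increments=[[[0,0,4],[0,0,0],255],[[0,0,4],[0,0,0],255],[[0,0,4],[0,0,0],255],[[0,0,3],[0,0,0],255],[[0,0,3],[0,0,0],255]])

```text
t: 3.7
position: [0.5329, -0.1839, 0.0495]
tool_rot: [[0.849, 0.529, -0.001], [0.529, -0.849, 0.0], [-0.0, -0.001, -1.0]]
force: [-0.4, -0.1, 0.4]
gripper_width: 0.0002
grasp_force: 0.0
```

Call:
step_arm(increments=[[[0,0,0],[0,0,0],255],[[0,-0.5,0],[0,0,0],255],[[0,-1,0],[0,0,0],255],[[0,-1,0],[0,0,0],255],[[0,0,0],[0,0,0],255]])

```text
t: 4.2
position: [0.5191, -0.1622, 0.0526]
tool_rot: [[0.848, 0.53, 0.001], [0.53, -0.848, -0.0], [0.001, 0.001, -1.0]]
force: [-0.2, 0.4, 0.5]
gripper_width: 0.0002
grasp_force: 0.0
```

Call:
step_arm(increments=[[[0,-0.5,0],[0,0,0],255],[[0,-0.5,0],[0,0,0],255],[[0,-0.5,0],[0,0,0],255],[[0,-0.4,0],[0,0,0],255],[[0,-0.4,0],[0,0,0],255]])

```text
t: 4.7
position: [0.5069, -0.1436, 0.0513]
tool_rot: [[0.848, 0.53, -0.0], [0.53, -0.848, 0.0], [-0.0, -0.0, -1.0]]
force: [1.1, 0.6, -0.5]
gripper_width: -0.0002
grasp_force: 0.0
```

Call:
step_arm(increments=[[[0,-0.3,0],[0,0,0],255],[[0,-0.3,0],[0,0,0],255],[[0,-0.3,0],[0,0,0],255],[[0,-0.3,0],[0,0,0],255],[[0,-0.3,0],[0,0,0],255]])

```text
t: 5.2
position: [0.4997, -0.1331, 0.0515]
tool_rot: [[0.848, 0.531, 0.001], [0.531, -0.848, -0.004], [-0.001, 0.004, -1.0]]
force: [-0.6, -7.8, -3.1]
gripper_width: -0.0004
grasp_force: 3.1
```

Call:
step_arm(increments=[[[-0.1,-0.4,0],[0,0,1.15],255],[[-0.1,-0.4,0],[0,0,1.15],255],[[-0.1,-0.4,0],[0,0,1.15],255],[[-0.1,-0.4,0],[0,0,1.15],255],[[-0.1,-0.4,0],[0,0,1.15],255]])

```text
t: 5.7
position: [0.4862, -0.1182, 0.0516]
tool_rot: [[0.897, 0.441, 0.004], [0.441, -0.897, -0.004], [0.001, 0.005, -1.0]]
force: [3.0, -5.9, -4.0]
gripper_width: 0.0001
grasp_force: 3.2
```

Call:
step_arm(increments=[[[-0.1,-0.4,0],[0,0,1.15],255],[[-0.1,-0.4,0],[0,0,1.15],255],[[-0.1,-0.4,0],[0,0,1.15],255],[[-0.1,-0.4,0],[0,0,1.15],255],[[0,0,0],[0,0,0],255]])

```text
t: 6.2
position: [0.4764, -0.105, 0.0519]
tool_rot: [[0.93, 0.369, 0.005], [0.369, -0.93, -0.004], [0.003, 0.005, -1.0]]
force: [2.8, -5.5, -3.7]
gripper_width: 0.0004
grasp_force: 3.2
```

Call:
step_arm(increments=[[[-0.05,-0.2,0],[0,0,0.57],255],[[-0.05,-0.2,0],[0,0,0.57],255],[[-0.05,-0.2,0],[0,0,0.57],255],[[-0.05,-0.2,0],[0,0,0.57],255],[[0,0,0],[0,0,0],255]])

```text
t: 6.7
position: [0.4721, -0.0985, 0.052]
tool_rot: [[0.943, 0.331, 0.005], [0.331, -0.943, -0.004], [0.003, 0.006, -1.0]]
force: [3.7, -6.5, -3.9]
gripper_width: -0.0001
grasp_force: 3.3
```

Call:
step_arm(increments=[[[-0.05,-0.15,0],[0,0,0.5],255],[[-0.05,-0.15,0],[0,0,0.5],255],[[-0.05,-0.15,0],[0,0,0.5],255],[[0,0,0],[0,0,0],255],[[0,0,0],[0,0,0],255]])

```text
t: 7.2
position: [0.4697, -0.0949, 0.0522]
tool_rot: [[0.952, 0.307, 0.006], [0.307, -0.952, -0.004], [0.005, 0.006, -1.0]]
force: [4.9, -6.1, -4.2]
gripper_width: 0.0002
grasp_force: 3.3
```

Call:
step_arm(increments=[[[0,-0.15,0],[0,0,0.4],255],[[0,-0.15,0],[0,0,0.4],255],[[0,-0.15,0],[0,0,0.4],255],[[0,0,0],[0,0,0],255],[[0,0,0],[0,0,0],255]])

```text
t: 7.7
position: [0.4674, -0.091, 0.0521]
tool_rot: [[0.958, 0.287, 0.004], [0.287, -0.958, -0.005], [0.002, 0.006, -1.0]]
force: [1.2, -8.1, -2.4]
gripper_width: 0.0002
grasp_force: 3.7
```

Call:
step_arm(increments=[[[-0.02,-0.15,0],[0,0,0.4],255],[[-0.02,-0.15,0],[0,0,0.4],255],[[0,0,0],[0,0,0],255],[[0,0,0],[0,0,0],255],[[0,0,0],[0,0,0],255]])

```text
t: 8.2
position: [0.4659, -0.0883, 0.0521]
tool_rot: [[0.962, 0.274, 0.003], [0.274, -0.962, -0.005], [0.002, 0.006, -1.0]]
force: [1.1, -7.6, -1.1]
gripper_width: 0.0
grasp_force: 3.9
```

Call:
step_arm(increments=[[[-0.02,-0.15,0],[0,0,0.4],255],[[-0.02,-0.15,0],[0,0,0.4],255],[[0,0,0],[0,0,0],255],[[0,0,0],[0,0,0],255],[[0,0,0],[0,0,0],255]])

```text
t: 8.7
position: [0.4645, -0.0856, 0.0521]
tool_rot: [[0.965, 0.261, 0.002], [0.261, -0.965, -0.005], [0.001, 0.006, -1.0]]
force: [0.1, -7.4, -0.5]
gripper_width: 0.0002
grasp_force: 4.0
```

Call:
step_arm(increments=[[[-0.02,-0.15,0],[0,0,0.4],255],[[-0.02,-0.15,0],[0,0,0.4],255],[[0,0,0],[0,0,0],255],[[0,0,0],[0,0,0],255],[[0,0,0],[0,0,0],255]])

```text
t: 9.2
position: [0.4631, -0.0829, 0.0521]
tool_rot: [[0.969, 0.247, 0.002], [0.247, -0.969, -0.005], [0.0, 0.006, -1.0]]
force: [0.2, -9.0, -0.5]
gripper_width: 0.0002
grasp_force: 4.1
```

Call:
step_arm(increments=[[[-0.02,-0.1,0],[0,0,0.3],255],[[-0.02,-0.1,0],[0,0,0.3],255],[[0,0,0],[0,0,0],255],[[0,0,0],[0,0,0],255],[[0,0,0],[0,0,0],255]])

```text
t: 9.7
position: [0.4622, -0.081, 0.0521]
tool_rot: [[0.971, 0.237, 0.002], [0.237, -0.971, -0.005], [0.0, 0.006, -1.0]]
force: [-0.5, -8.8, 0.1]
gripper_width: 0.0001
grasp_force: 4.2
```

Call:
step_arm(increments=[[[-0.02,-0.1,0],[0,0,0.3],255],[[-0.02,-0.1,0],[0,0,0.3],255],[[0,0,0],[0,0,0],255],[[0,0,0],[0,0,0],255],[[0,0,0],[0,0,0],255]])

```text
t: 10.2
position: [0.4613, -0.0792, 0.0521]
tool_rot: [[0.974, 0.227, 0.002], [0.227, -0.974, -0.005], [0.0, 0.006, -1.0]]
force: [-1.4, -8.7, 0.9]
gripper_width: -0.0
grasp_force: 4.3
```

Call:
step_arm(increments=[[[-0.02,-0.1,0],[0,0,0.3],255],[[-0.02,-0.1,0],[0,0,0.3],255],[[0,0,0],[0,0,0],255],[[0,0,0],[0,0,0],255],[[0,0,0],[0,0,0],255]])

```text
t: 10.7
position: [0.4603, -0.0774, 0.052]
tool_rot: [[0.976, 0.217, 0.001], [0.217, -0.976, -0.006], [0.0, 0.006, -1.0]]
force: [-1.3, -8.7, 1.0]
gripper_width: -0.0001
grasp_force: 4.3
```

```bash
python3 - <<'E'
from h import *
im=env.camera('top'); cv2.imwrite('pics/c3.png',cv2.resize(im[130:280,230:430,::-1],(800,600),interpolation=cv2.INTER_CUBIC))
o=env.get_obs();print(o['force'],o['t'])
E
```

```text
[-1.16803819 -7.80442593  0.51120594] 10.75
```

View pics/c3.png

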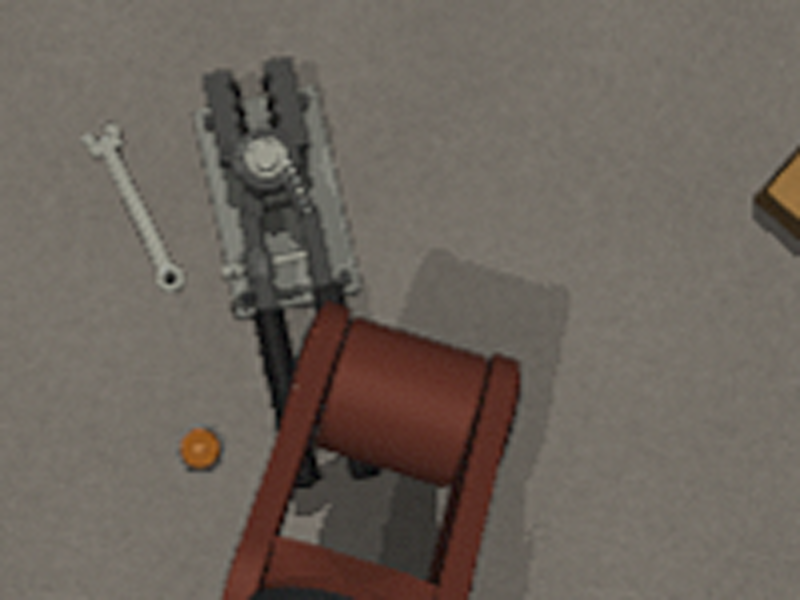

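The top view shows the lever shank at (312,262) almost touching the stop screw's tip at (302,262). The lever is nearly parallel to the fixed handle, and nothing else has moved.

Call:
step_arm(increments=[[[-0.02,-0.1,0],[0,0,0.3],255],[[0,0,0],[0,0,0],255],[[-0.02,-0.1,0],[0,0,0.3],255],[[0,0,0],[0,0,0],255],[[0,0,0],[0,0,0],255]])

```text
t: 11.25
position: [0.4598, -0.0763, 0.0521]
tool_rot: [[0.978, 0.207, 0.002], [0.207, -0.978, -0.007], [0.0, 0.007, -1.0]]
force: [-1.2, -12.6, -0.6]
gripper_width: -0.0002
grasp_force: 5.6
```

Call:
step_arm(increments=[[[-0.02,-0.1,0],[0,0,0.3],255],[[0,0,0],[0,0,0],255],[[0,0,0],[0,0,0],255],[[0,0,0],[0,0,0],255],[[0,0,0],[0,0,0],255]])

```text
t: 11.75
position: [0.4596, -0.0761, 0.0522]
tool_rot: [[0.979, 0.203, 0.003], [0.203, -0.979, -0.009], [0.001, 0.009, -1.0]]
force: [-0.1, -13.9, -1.5]
gripper_width: 0.0003
grasp_force: 6.7
```

Call:
step_arm(increments=[[[0,-0.1,0],[0,0,0],255],[[0,0,0],[0,0,0],255],[[0,0,0],[0,0,0],255],[[0,0,0],[0,0,0],255],[[0,0,0],[0,0,0],255]])

```text
t: 12.25
position: [0.4596, -0.0758, 0.0522]
tool_rot: [[0.979, 0.203, 0.003], [0.203, -0.979, -0.01], [0.001, 0.01, -1.0]]
force: [-0.8, -16.1, -2.6]
gripper_width: 0.0002
grasp_force: 7.9
```

Call:
step_arm(increments=[[[0,0,0],[0,0,0],255],[[0,0,0],[0,0,0],255],[[0,0,0],[0,0,0],255],[[0,0,0],[0,0,0],255],[[0,0,0],[0,0,0],255]])

```text
t: 12.75
position: [0.4596, -0.0758, 0.0522]
tool_rot: [[0.979, 0.203, 0.003], [0.203, -0.979, -0.01], [0.001, 0.01, -1.0]]
force: [-0.8, -17.3, -1.9]
gripper_width: 0.0007
grasp_force: 7.8
```

```bash
python3 - <<'E'
from h import *
im=env.camera('wrist'); cv2.imwrite('pics/w2.png',im[:,:,::-1])
o=env.get_obs();print(o['force'],o['position'],o['t'])
E
```

```text
[ -0.52942275 -15.98773987  -1.94418508] [ 0.4595648  -0.07581635  0.05218087] 12.8
```

View pics/w2.png

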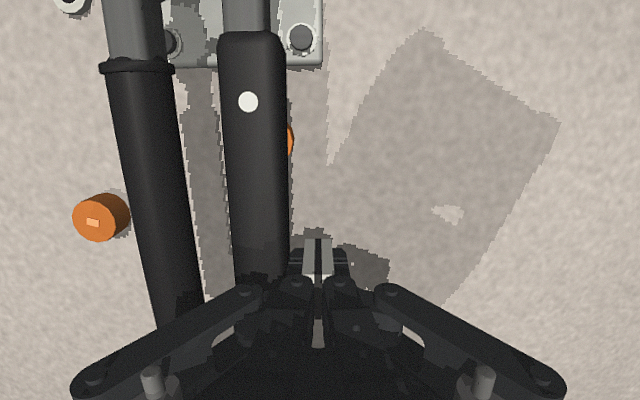

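The wrist view shows the finger's back on the lever's outer face at about (290,265). There is a clear gap to the fixed handle and the pucks have not moved. The push is steady at about 16 N with no further travel, so the lever is on the stop.

```bash
python3 -c "
from workcell import env
print(env.sign_off())"
```

```text
the job is handed in; nothing more can be done
None
```

I pushed the lever in from its outer side until it came up firm on the stop screw, and handed the job in with the fingers still holding it there at a steady 16 N or so; the hand-in gave no verdict.

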